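# Hold a hinge leaf in the jamb leaf for pinning

## Task

Pick up the loose hinge leaf that has one knuckle and bring that knuckle into the gap between the two knuckles of the leaf on the jamb stand, so that the three holes line up well enough for the 8 mm hinge pin to be pushed straight through. Do not force it against the jamb or shift the jamb, and leave everything else on the bench where it is. Finish while still holding the leaf there, steady and clear of the bench: do not let go, because a colleague will now drive the pin.

Things in the scene. Friction and masses are not known exactly. Their poses are not given: they have to be found in the camera images.
- leaf: The loose hinge leaf to pick up: an oak batten 90 long (its x) x 44 wide (its y) x 34 high, on top a steel plate (30 wide, 4 thick) that overhangs the +x end and carries ONE steel knuckle in the middle; 0.2 to 0.4 kg, lying plate up on the bench. Origin: centre of the batten's underside; x points from batten to knuckle, y along the knuckle's hole, z up.
- leaf_bore (a point): Centre of the hole of the loose knuckle, 65 mm along +x from and 36 mm above leaf's origin; axes as leaf, hole along y. The knuckle is a tube 26 outside, 14 inside, 30 long; its near side is 7 mm from the batten's end. When matched, with the hinge open flat, the axes of this point point the same way as those of jamb_bore.
- leaf_grip (a point): A good place to grip the loose leaf from above, near its centre of mass: in the batten, on its centre line, 15 mm from leaf's origin towards the knuckle and 22 mm above the underside, 50 mm behind the hole; fingers go on the two long sides, 44 mm apart (closing along y).
- jamb: The jamb: an oak block 60 x 110 x 38 on two upright rods (12 dia.) of a stand fixed to the bench. A steel leaf on its top carries TWO knuckles overhanging towards the robot, tubes 26 outside, 14 inside, 30 long. Origin and axes: as jamb_bore. The rods, 62 mm behind the holes' axis, rise to 157 mm above the bench. The jamb's clamped height gives only if pushed with some 60 N.
- jamb_bore (a point): Where the loose hole's centre belongs: middle of the gap, on the common axis of the jamb's two holes, 75 to 110 mm above the bench. x: level, away from the robot, into the block (its face is 20 mm behind the axis); y: along the holes; z up. The gap is 36 wide (the loose knuckle 30), open above, below and towards the robot.
- other_leaf: A bystander: another leaf on the same kind of oak batten, but with TWO knuckles (96 mm wide over them), which does not fit the jamb. Origin and axes as leaf. It and leaf lie left and right of the jamb, either way round.
- pin: A bystander: the steel hinge pin, 8 dia. x 129 long with a small head, lying along its y in a shallow aluminium tray (14 high) between the robot and the jamb. Origin: on its axis, near its middle.
- hammer: A bystander: a hammer lying on the bench to the left. Origin: under the middle part of it.
- stake: A bystander: a dark steel mushroom stake, 48 dia., 98 high, standing on the right. Origin: centre of its underside.
- jar: A bystander: a small jar with a lid, 52 dia., 60 high, standing on the left. Origin: centre of its underside.
- bench_block: A bystander: a steel bench block 90 x 90 x 25 on the right. Origin: centre of its underside.
Mind the look-alikes: they are no part of the job. What is shaped like the leaf but blue or pink is not meant.

How it is judged:
On the way:
1. the one-knuckle leaf is lifted off the bench in the gripper (height (world z) of leaf above 0.025 m and contact force between the fingers and leaf above 2 N), for 0.2 s.
At the end, for the whole second after the job is handed in: Loose hole centre within 3.5 mm of the jamb hole axis horizontally and vertically, within 5 mm of mid-gap along it, axes parallel within 0.08 rad; leaf held by the fingers (over 2 N), still, over 20 mm clear of the bench, pressing on the jamb with under 12 N (x of leaf_bore in the frame of jamb_bore between -0.0035 and 0.0035 m and z of leaf_bore in the frame of jamb_bore between -0.0035 and 0.0035 m and y of leaf_bore in the frame of jamb_bore between -0.005 and 0.005 m and angle between the y axis of leaf_bore and the y axis of jamb_bore, either way round below 0.08 rad and contact force between the fingers and leaf above 2 N and contact force between leaf and jamb below 12 N and height (world z) of leaf above 0.02 m and linear speed of leaf below 0.03 m/s and angular speed of leaf below 0.3 rad/s); the arm keeps its last pose, push and grip.
It fails at once if the jamb is shifted (more than 5 mm) (distance of jamb from where it was at the start of the episode above 0.005 m).
It fails at once if the leaf is forced against the jamb (more than 40 N) (contact force between leaf and jamb above 40 N).
It fails at once if something else on the bench is moved (more than 20 mm) (distance of any of other_leaf, pin, hammer, stake, jar, bench_block from where it was at the start of the episode above 0.02 m).
It also fails if it takes over 45 s, if anything falls off the work surface, if the arm or the gripper's body presses on something with over 40 N, if the wrist force passes 120 N, or if a joint passes its speed limit or range.

## Robot

A 7-joint arm with a two-finger parallel gripper is mounted at the origin on the work surface. World frame = base frame: x ahead of the robot, y to its left, z up, the work surface at z = 0. Lengths are in m, angles in rad, forces in N, time in s.
With the tool pointing down it reaches from about 0.4 to 0.875 m from the base axis. Payload 19.3 kg.
Tool frame: the origin (TCP) lies at the very end of the fingers, on their centre line; the grasp point (between the pads) lies 19 mm behind it; z points along the fingers, y is the line along which they close (so a half turn about z gives the same grasp; the last joint's range is limited). The gripper opens to 85 mm and grips with 20 to 120 N. Pads are 22 mm wide; open, the fingers measure 114 mm over their backs; the gripper's body (76 mm by 85 mm) begins 54 mm behind the grasp point. The pads swing forward as they close: fully open they stand 13 mm farther back than shut.
Start: joints at [1.096, 0.521, -0.036, 1.599, 0.021, 1.021, -0.113], TCP at [0.246, -0.574, 0.231] pointing down, gripper open.
Joint ranges: [-2.91, 2.91], [-0.3, 2.13], [-1.5, 1.42], [0.17, 2.43], [-1.26, 4.41], [0.16, 1.93], [-2.52, 2.52]. Speed limits (rad/s): [1.89, 1.89, 2.39, 2.39, 3.01, 3.01, 3.01].

## Interface

Orientations are given as [roll, pitch, yaw] about the fixed x, y, z axes, in that order (R = Rz(yaw) Ry(pitch) Rx(roll)).
In Python, from workcell import monitor, optics, job_done gives the robot as it stands.
- The arm moves only by the shell command python3 -m handwheel 'ROWS' [FORCE]. ROWS is JSON, a list of rows, each an object of numbers: "dx", "dy", "dz": the shift along the tool's x, y, z in cm; "wx", "wy", "wz": the turn, a rotation vector about the tool's x, y, z in rad; "claw": the opening in per cent of the stroke, from 0 (shut) to 100 (fully open). A call has 1 to 8 rows; each row shifts and turns the commanded pose from where the row before left it, along the tool's axes as they then stand; what a row does not reach is not made up. A row lasts 1/8 s, in which the tool goes at most 62.5 mm and 10.7 degrees, less where a joint would pass 70% of its speed; a pose out of reach is approached as far as the arm can. A call with a gripper value outside its range is refused whole. The fingers move at their own pace and stop on an object; FORCE is the grip in N (left out, the last holds). Time passes only in rows, so rows that do not move let the fingers close. It gives the time, the measured TCP pose, the force, the opening and the grip force at its end, in the units of the state.
- monitor.observe(): the state, without advancing time (a new reading comes with each control period).
- optics.grab_frame(name): name is "scene" or "side" or "wrist"; returns a dict with "frame" (400x640x3 uint8, blue, green, red), "fovy" (degrees; the focal length in pixels is half the picture's height over the tangent of half this angle, whatever the lens; pixels are square), "cx", "cy" (the principal point, pixels), "R" (3x3) and "t" (3): a world point X has camera coordinates R X + t. Camera axes: x right, y down, z forward; pixel columns grow to the right and rows downward; lengths in m; the calibration is good to about 2 mm. A picture is of the moment at which its call begins. There is no depth.
- job_done(): hands the job in; it is judged then, once.
Trained networks look in the newest picture that a camera, given by its name, has taken for a name from the list of things; names that differ only in an ending like _2 or _b are one class to them, and where a whole thing is asked for, a point or a joint stands for the part that bears it (a point fixed in the world has none). Each returns a list of dicts, best first, with "p" (0 to 1); they miss things now and then, are a little off and sometimes report something else, mostly with a low value. They report only what shows in the picture. A call takes as long as a camera call. They do not tell look-alikes from the thing itself.
- optics.masks_of(name, camera): "region" (400x640 bool, what is visible of it) and "rect" ([left, top, width, height] in pixels, round what is visible of it).
The state is a dict: "clock": time; "qpos": joint angles; "qd": joint speeds; "joint_efforts": joint torques, N m; "position": TCP position; "tool_rot": TCP orientation; "force": force on the tool from outside, world axes, zero at the start; "moment": the same for the moment, N m; "grip_width": finger opening in m; "finger_force": force on a finger pad.
Only numpy, scipy, OpenCV 4.12 (cv2) and the standard library are available. Lean on these libraries where they do the work, as an engineer would, in place of code of your own. Each camera call takes 0.05 s, during which the arm holds its last target. There are 200 camera calls.

## Working session

There is one attempt and no reset: what is moved stays moved. The work goes in short steps, Python scripts to look and compute and a shell command to move; the robot and the scene stay as the last step left them, time stands still between calls to the robot, and variables do not carry over. Pictures are saved under pics/ and viewed, at most 11 in all, crops included, and the job is handed in when it is done.

```bash
mkdir -p pics; cat > h.py <<'E'
import numpy as np,cv2
from workcell import monitor,optics,job_done
def f_of(c): return 200/np.tan(np.radians(c['fovy'])/2)
def proj(c,X):
    p=np.atleast_2d(X)@np.array(c['R']).T+np.array(c['t']); f=f_of(c)
    return np.c_[c['cx']+f*p[:,0]/p[:,2],c['cy']+f*p[:,1]/p[:,2]]
def ray(c,u,v):
    R=np.array(c['R']);f=f_of(c)
    d=R.T@np.array([(u-c['cx'])/f,(v-c['cy'])/f,1.]); return -R.T@np.array(c['t']),d/np.linalg.norm(d)
def atz(c,u,v,z):
    o,d=ray(c,u,v); return o+d*(z-o[2])/d[2]
E
python3 - <<'E'
from h import *
ims=[]
for n in ['scene','side']:
    c=optics.grab_frame(n);cv2.imwrite(f'pics/{n}0.png',c['frame']);ims.append(c['frame'])
    print(n,c['fovy'],(-np.array(c['R']).T@np.array(c['t'])).round(3))
    for k in ['leaf','jamb','other_leaf','pin']:
        for m in optics.masks_of(k,n)[:4]: 
            r=m['rect'];ys,xs=np.nonzero(m['region']);print(k,round(m['p'],2),r,atz(c,xs.mean(),ys.mean(),.03).round(3))
cv2.imwrite('pics/a.png',cv2.resize(np.vstack(ims),(480,600)) )
s=monitor.observe();print(s['position'],s['tool_rot'],s['grip_width'])
E
```

```text
scene 42.62794879428769 [1.021 0.802 0.905]
leaf 0.98 [233.6, 136.9, 36.8, 25.1] [ 0.456 -0.381  0.03 ]
leaf 0.81 [317.0, 117.9, 25.2, 34.8] [ 0.221 -0.312  0.03 ]
leaf 0.62 [296.6, 154.9, 42.0, 33.0] [ 0.355 -0.175  0.03 ]
leaf 0.62 [394.7, 218.7, 26.3, 44.2] [0.336 0.182 0.03 ]
jamb 0.83 [206.2, 214.8, 56.2, 54.4] [ 0.68  -0.046  0.03 ]
other_leaf 0.7 [285.0, 363.1, 137.7, 31.3] [0.666 0.401 0.03 ]
other_leaf 0.56 [339.5, 283.4, 61.1, 46.3] [0.529 0.282 0.03 ]
other_leaf 0.3 [233.2, 166.6, 47.7, 27.5] [ 0.512 -0.238  0.03 ]
pin 0.52 [312.3, 211.8, 33.0, 24.9] [0.463 0.025 0.03 ]
side 50.960001230563776 [-0.126  0.905  0.769]
leaf 0.98 [302.0, 251.8, 44.0, 35.2] [0.32  0.187 0.03 ]
leaf 0.96 [328.3, 172.8, 28.4, 23.1] [ 0.496 -0.232  0.03 ]
leaf 0.71 [354.6, 199.2, 38.1, 17.4] [ 0.339 -0.168  0.03 ]
leaf 0.64 [410.7, 191.9, 27.4, 18.0] [ 0.21  -0.296  0.03 ]
jamb 0.93 [228.5, 175.7, 39.9, 26.5] [ 0.772 -0.063  0.03 ]
other_leaf 0.9 [216.2, 242.3, 44.5, 43.5] [0.516 0.287 0.03 ]
pin 0.49 [302.3, 219.7, 24.6, 20.5] [0.43  0.043 0.03 ]
pin 0.43 [216.1, 245.3, 43.9, 41.4] [0.517 0.287 0.03 ]
[ 0.24613651 -0.57448207  0.23127767] [-3.14156504e+00 -3.91077445e-05  4.04753230e-01] 0.08548191489595965
```

View pics/scene0.png

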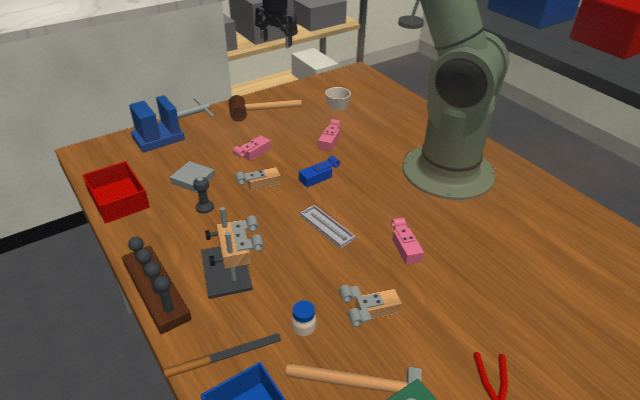

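View pics/side0.png

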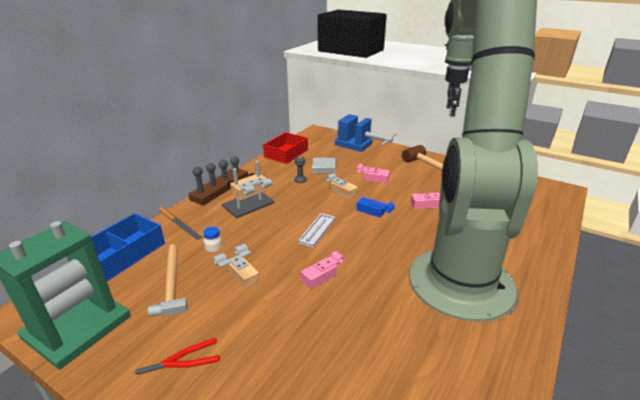

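The scene picture shows these leaf shapes:
- oak at (259,178), one knuckle
- oak at (370,302), two knuckles, so this is other_leaf
- pink at (253,147), (329,135) and (407,240)
- blue at (319,172)

The oak one at scene (259,178) / side (341,184) fits the description. I'll confirm it in one enlarged crop, with the jamb beside it.

```bash
python3 - <<'E'
from h import *
a=cv2.imread('pics/scene0.png');b=cv2.imread('pics/side0.png')
def crop(im,x,y,w=80,h=60): return cv2.resize(im[y:y+h,x:x+w],(400,300),interpolation=cv2.INTER_CUBIC)
cv2.imwrite('pics/c1.png',np.vstack([np.hstack([crop(a,220,150),crop(b,300,155)]),np.hstack([crop(a,195,205),crop(b,215,155)])]))
E
```

```text
(no output)
```

View pics/c1.png

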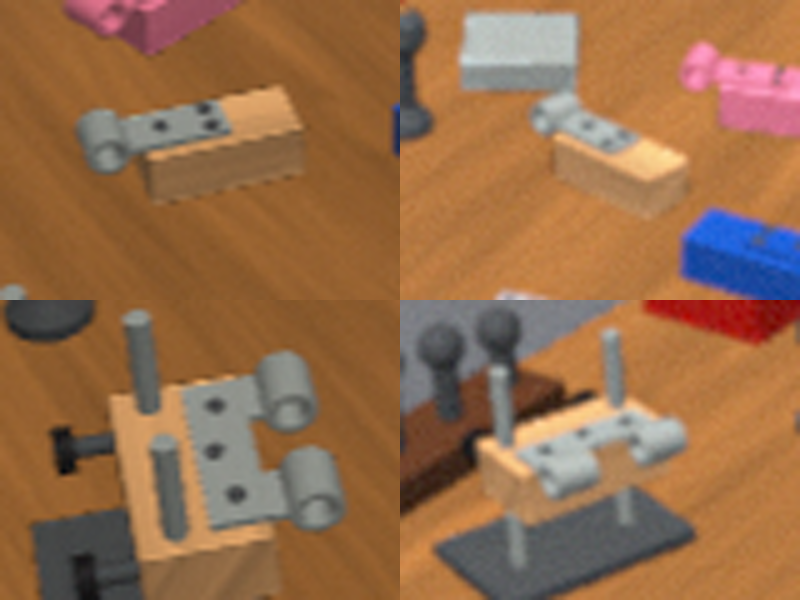

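The crop confirms it: the leaf at scene (259,178) is oak with a grey plate and a single knuckle. The lower row shows the jamb with two knuckles towards the robot. Next I'll get coarse poses from the corners.

```bash
python3 - <<'E'
from h import *
C=optics.grab_frame('scene');D=optics.grab_frame('side')
for u,v in [(276.4,167.6),(280.4,176.4),(249.6,181)]: print('sc',atz(C,u,v,.034).round(4))
for x,y in [(690,160),(640,188),(555,135)]: print('sd',atz(D,300+(x-400)/5,155+y/5,.034).round(4))
def tri(p,q):
    o1,d1=ray(C,*p);o2,d2=ray(D,*q)
    A=np.c_[d1,-d2];s=np.linalg.lstsq(A,o2-o1,rcond=None)[0];a=o1+s[0]*d1;b=o2+s[1]*d2
    return ((a+b)/2).round(4),np.linalg.norm(a-b).round(4)
S=lambda x,y:(195+x/5,205+(y-300)/5); T=lambda x,y:(215+(x-400)/5,155+(y-300)/5)
print('rods',tri(S(138,315),T(611,333)),tri(S(163,440),T(498,370)))
print('knuckle mid', tri(S(287,390),T(660,440)),tri(S(310,487),T(570,473)))
W=optics.grab_frame('wrist');print(W['fovy'],W['R'],W['t'],-np.array(W['R']).T@W['t'])
for m in optics.masks_of('stake','scene')[:2]+optics.masks_of('bench_block','scene')[:2]:
    r=m['rect'];print(m['p'],r,atz(C,r[0]+r[2]/2,r[1]+r[3],.0).round(3))
E
```

```text
sc [ 0.4477 -0.2511  0.034 ]
sc [ 0.4594 -0.2088  0.034 ]
sc [ 0.5418 -0.237   0.034 ]
sd [ 0.4393 -0.2523  0.034 ]
sd [ 0.4505 -0.1998  0.034 ]
sd [ 0.5383 -0.2333  0.034 ]
rods (array([ 0.7055, -0.0378,  0.1545]), np.float64(0.0007)) (array([0.7324, 0.042 , 0.1549]), np.float64(0.0003))
knuckle mid (array([ 0.649 , -0.0111,  0.1025]), np.float64(0.0012)) (array([0.6712, 0.0519, 0.1026]), np.float64(0.0002))
61.74380459191121 [[ 3.94156756e-01 -9.19043009e-01  6.31833040e-04]
 [-8.75311934e-01 -3.75191763e-01  3.05057633e-01]
 [-2.80124026e-01 -1.20793578e-01 -9.52333682e-01]] [-0.62608203 -0.03980491  0.37943529] [ 0.31822169 -0.54449744  0.37388738]
0.75 [192.5, 176.3, 19.7, 40.9] [ 0.701 -0.206  0.   ]
0.72 [205.7, 213.0, 59.9, 57.6] [0.714 0.012 0.   ]
0.62 [171.6, 165.0, 42.5, 25.0] [ 0.676 -0.328  0.   ]
```

```bash
cat >> h.py <<'E'
from scipy.spatial.transform import Rotation as Ro
def togo(xyz,yaw,s=None):
    s=s or monitor.observe(); R=Ro.from_euler('xyz',s['tool_rot']); T=Ro.from_euler('xyz',[np.pi,0,yaw])
    print('shift cm',(100*R.inv().apply(np.array(xyz)-s['position'])).round(2),'rotvec',(R.inv()*T).as_rotvec().round(3),
      'clock',round(s['clock'],2),'pos',np.round(s['position'],4),'yaw',round(s['tool_rot'][2],3),'w',round(s['grip_width'],4),'ff',np.round(s['finger_force'],1),'F',np.round(s['force'],1))
E
python3 -m handwheel '[{"dx":5.2,"dy":-2.8},{"dx":5.2,"dy":-2.8},{"dx":5.2,"dy":-2.8},{"dx":5.2,"dy":-2.8},{"dx":5.2,"dy":-2.8},{"dx":5.2,"dy":-2.8},{"dx":5.2,"dy":-2.8}]'
python3 -m handwheel '[{"wz":0.18},{"wz":0.18},{"wz":0.18},{"wz":0.18},{}]'
python3 - <<'E'
from h import *
togo([.507,-.247,.0],-.31)
c=optics.grab_frame('wrist');cv2.imwrite('pics/w1.png',c['frame'])
for k in ['leaf','jamb']:
    for m in optics.masks_of(k,'wrist')[:3]:
        ys,xs=np.nonzero(m['region']);r=cv2.minAreaRect(np.c_[xs,ys].astype(np.float32));print(k,m['p'],m['rect'],r)
E
```

```text
shift cm [ 36.87 -19.83  23.13] rotvec [-0.     0.     0.715] clock 0.75 pos [ 0.2461 -0.5745  0.2313] yaw 0.405 w 0.0855 ff 0.0 F [-0.7 -0.5  0.2]
leaf 0.91 [27.5, 48.3, 99.4, 128.0] ((83.68965911865234, 109.27587890625), (140.23529052734375, 63.55231857299805), 66.80140686035156)schema error: expected keys dx, dy, dz, wx, wy, wz, claw
schema error: expected keys dx, dy, dz, wx, wy, wz, claw
```

View pics/w1.png

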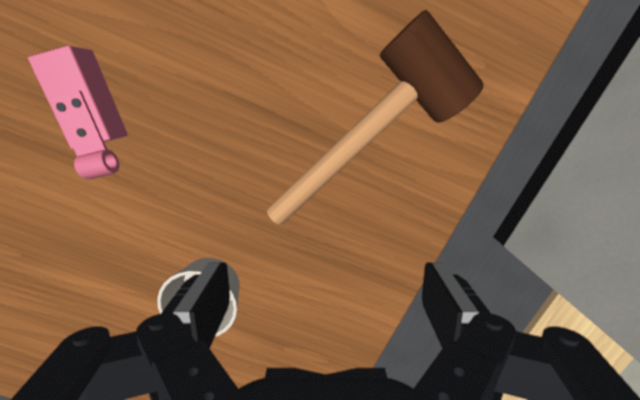

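The wrist picture was taken from the start pose and shows a pink leaf at (80,110), a mallet and a cup. The arm hasn't moved because every row needs all the keys.

```bash

python3 -m handwheel '[{"dx":5.2,"dy":-2.8,"dz":0,"wx":0,"wy":0,"wz":0,"claw":100},{"dx":5.2,"dy":-2.8,"dz":0,"wx":0,"wy":0,"wz":0,"claw":100},{"dx":5.2,"dy":-2.8,"dz":0,"wx":0,"wy":0,"wz":0,"claw":100},{"dx":5.2,"dy":-2.8,"dz":0,"wx":0,"wy":0,"wz":0,"claw":100},{"dx":5.2,"dy":-2.8,"dz":0,"wx":0,"wy":0,"wz":0,"claw":100},{"dx":5.2,"dy":-2.8,"dz":0,"wx":0,"wy":0,"wz":0,"claw":100},{"dx":5.2,"dy":-2.8,"dz":0,"wx":0,"wy":0,"wz":0,"claw":100}]'
python3 -m handwheel '[{"dx":0,"dy":0,"dz":0,"wx":0,"wy":0,"wz":0.18,"claw":100},{"dx":0,"dy":0,"dz":0,"wx":0,"wy":0,"wz":0.18,"claw":100},{"dx":0,"dy":0,"dz":0,"wx":0,"wy":0,"wz":0.18,"claw":100},{"dx":0,"dy":0,"dz":0,"wx":0,"wy":0,"wz":0.18,"claw":100},{"dx":0,"dy":0,"dz":0,"wx":0,"wy":0,"wz":0,"claw":100}]'
python3 - <<'E'
from h import *
togo([.507,-.247,.0],-.31)
c=optics.grab_frame('wrist');cv2.imwrite('pics/w2.png',c['frame'])
for k in ['leaf','jamb']:
    for m in optics.masks_of(k,'wrist')[:3]:
        ys,xs=np.nonzero(m['region']);r=cv2.minAreaRect(np.c_[xs,ys].astype(np.float32));print(k,m['p'],m['rect'],r)
E
```

```text
clock: 1.78
position: [0.5046, -0.2494, 0.2315]
tool_rot: [3.141, -0.0, 0.405]
force: [0.0, -1.0, -0.5]
grip_width: 0.0853
finger_force: 0.0
clock: 2.4
position: [0.5036, -0.2508, 0.2314]
tool_rot: [3.141, -0.0, -0.314]
force: [-0.6, 0.3, 0.7]
grip_width: 0.0857
finger_force: 0.0
shift cm [ 0.2  -0.47 23.14] rotvec [ 0.    -0.    -0.004] clock 2.4 pos [ 0.5036 -0.2508  0.2314] yaw -0.314 w 0.0857 ff 0.0 F [-0.6  0.3  0.7]
leaf 0.87 [297.0, 113.2, 50.4, 113.7] ((321.458251953125, 165.346435546875), (115.09226989746094, 42.472835540771484), 85.10090637207031)
leaf 0.77 [281.0, 257.4, 61.9, 107.4] ((314.922119140625, 310.20611572265625), (106.73210906982422, 42.1744499206543), 67.5572509765625)
leaf 0.69 [403.2, 324.4, 39.3, 47.7] ((421.6228942871094, 347.3524475097656), (35.46622085571289, 41.740028381347656), 39.80556869506836)
jamb 0.64 [0.0, 6.9, 30.0, 117.2] ((15.5, 66.0), (116.0, 31.0), 90.0)
```

View pics/w2.png

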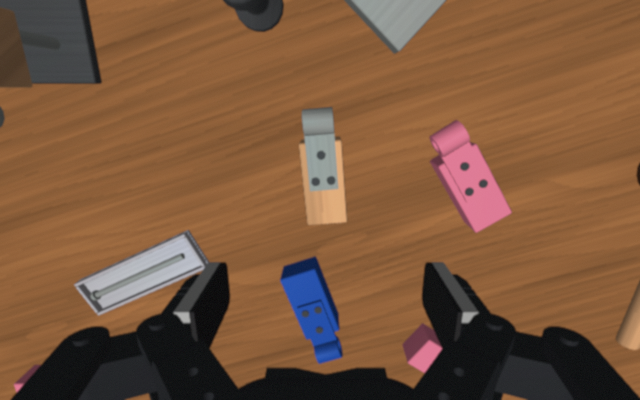

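The leaf's batten top has corners at about (300,143), (342,140), (346,221) and (307,224), with the knuckle at (318,121). The blue leaf at (315,310) and the pink one at (470,180) are clear of the fingers.

```bash
python3 - <<'E'
from h import *
from scipy.optimize import least_squares
c=optics.grab_frame('wrist')
g=cv2.cvtColor(c['frame'],cv2.COLOR_BGR2GRAY)
P=np.array([[300,143],[342,140],[346,221],[307,224]],np.float32)
Q=cv2.cornerSubPix(g,P.reshape(-1,1,2).copy(),(4,4),(-1,-1),(3,30,.01)).reshape(-1,2);print(Q)
M=np.array([[.045,.022],[.045,-.022],[-.045,-.022],[-.045,.022]])
def W(p,m,z): 
    C,S=np.cos(p[2]),np.sin(p[2]); return np.c_[p[0]+C*m[:,0]-S*m[:,1],p[1]+S*m[:,0]+C*m[:,1],np.full(len(m),z)]
for q in (P,Q):
    r=least_squares(lambda p:(proj(c,W(p,M,.034))-q).ravel(),[.49,-.24,-.31]);print(r.x.round(4),r.fun.round(1))
p=r.x; print('grip',W(p,np.array([[.015,0]]),.022),'knuckle px',proj(c,W(p,np.array([[.065,.015],[.065,-.015]]),.049)))
togo(W(p,np.array([[.015,0]]),.003)[0],p[2])
E
```

```text
[[300.      143.     ]
 [342.      140.     ]
 [345.8694  221.39795]
 [306.79413 224.09273]]
[ 0.4929 -0.2466 -0.2446] [-0.9 -0.9  0.6 -0.8  0.8  1.3 -0.5  0.8]
[ 0.4928 -0.2465 -0.2471] [-0.9 -0.9  0.6 -0.7  0.7  1.1 -0.5  0.8]
grip [[ 0.50738263 -0.25012431  0.022     ]] knuckle px [[303.43989419 122.70110933]
 [335.00630128 120.63726273]]
shift cm [ 0.34 -0.2  22.83] rotvec [-0.     0.    -0.065] clock 2.6 pos [ 0.5035 -0.251   0.2313] yaw -0.312 w 0.0851 ff 0.0 F [-0.4 -0.4 -0.2]
```

```bash

python3 -m handwheel '[{"dx":0.35,"dy":-0.2,"dz":5,"wx":0,"wy":0,"wz":-0.065,"claw":100},{"dx":0,"dy":0,"dz":5,"wx":0,"wy":0,"wz":0,"claw":100},{"dx":0,"dy":0,"dz":5,"wx":0,"wy":0,"wz":0,"claw":100},{"dx":0,"dy":0,"dz":4,"wx":0,"wy":0,"wz":0,"claw":100},{"dx":0,"dy":0,"dz":2.5,"wx":0,"wy":0,"wz":0,"claw":100},{"dx":0,"dy":0,"dz":1.2,"wx":0,"wy":0,"wz":0,"claw":100},{"dx":0,"dy":0,"dz":0,"wx":0,"wy":0,"wz":0,"claw":100}]'
python3 - <<'E'
from h import *
togo([.5074,-.2501,.004],-.247)
E
```

```text
clock: 3.48
position: [0.5073, -0.2502, 0.0041]
tool_rot: [-3.141, 0.001, -0.25]
force: [1.3, -0.3, 0.3]
grip_width: 0.0855
finger_force: 0.0
shift cm [ 0.   -0.01  0.01] rotvec [-0.     0.001 -0.003] clock 3.48 pos [ 0.5073 -0.2502  0.0041] yaw -0.25 w 0.0855 ff 0.0 F [ 1.3 -0.3  0.3]
```

```bash

python3 -m handwheel '[{"dx":0,"dy":0,"dz":0,"wx":0,"wy":0,"wz":0,"claw":30},{"dx":0,"dy":0,"dz":0,"wx":0,"wy":0,"wz":0,"claw":30},{"dx":0,"dy":0,"dz":0,"wx":0,"wy":0,"wz":0,"claw":30},{"dx":0,"dy":0,"dz":0,"wx":0,"wy":0,"wz":0,"claw":30},{"dx":0,"dy":0,"dz":0,"wx":0,"wy":0,"wz":0,"claw":30},{"dx":0,"dy":0,"dz":0,"wx":0,"wy":0,"wz":0,"claw":30}]' 60
python3 -m handwheel '[{"dx":0,"dy":0,"dz":-1,"wx":0,"wy":0,"wz":0,"claw":30},{"dx":0,"dy":0,"dz":-3,"wx":0,"wy":0,"wz":0,"claw":30},{"dx":0,"dy":0,"dz":-4,"wx":0,"wy":0,"wz":0,"claw":30},{"dx":0,"dy":0,"dz":-4,"wx":0,"wy":0,"wz":0,"claw":30},{"dx":0,"dy":0,"dz":0,"wx":0,"wy":0,"wz":0,"claw":30},{"dx":0,"dy":0,"dz":0,"wx":0,"wy":0,"wz":0,"claw":30}]'
python3 - <<'E'
from h import *
x=np.array([.947,-.32,0])
togo(np.array([.66,.021,.124])-x*.12,-.325)
E
```

```text
clock: 4.22
position: [0.508, -0.2503, 0.0053]
tool_rot: [3.142, -0.001, -0.25]
force: [-2.2, 2.4, 12.1]
grip_width: 0.0432
finger_force: 61.0
clock: 4.97
position: [0.5071, -0.25, 0.1241]
tool_rot: [-3.142, 0.0, -0.25]
force: [-0.2, 0.7, -3.5]
grip_width: 0.043
finger_force: 62.3
shift cm [-3.860e+00 -3.095e+01  1.000e-02] rotvec [-0.     0.     0.075] clock 4.97 pos [ 0.5071 -0.25    0.1241] yaw -0.25 w 0.043 ff 62.3 F [-0.2  0.7 -3.5]
```

```bash

python3 -m handwheel '[{"dx":-1.2,"dy":-3,"dz":0,"wx":0,"wy":0,"wz":0,"claw":30},{"dx":-1.2,"dy":-5,"dz":0,"wx":0,"wy":0,"wz":0,"claw":30},{"dx":-0.8,"dy":-5,"dz":0,"wx":0,"wy":0,"wz":0,"claw":30},{"dx":-0.66,"dy":-5,"dz":0,"wx":0,"wy":0,"wz":0,"claw":30},{"dx":0,"dy":-5,"dz":0,"wx":0,"wy":0,"wz":0,"claw":30},{"dx":0,"dy":-5,"dz":0,"wx":0,"wy":0,"wz":0,"claw":30},{"dx":0,"dy":-3,"dz":0,"wx":0,"wy":0,"wz":0.075,"claw":30},{"dx":0,"dy":0,"dz":0,"wx":0,"wy":0,"wz":0,"claw":30}]'
python3 - <<'E'
from h import *
x=np.array([.947,-.32,0])
togo(np.array([.66,.021,.124])-x*.12,-.325)
c=optics.grab_frame('wrist');w=c['frame'];cv2.imwrite('pics/w3.png',cv2.resize(w,(800,500),interpolation=cv2.INTER_CUBIC))
np.save('w3.npy',w);print(c['R'],c['t'])
E
```

```text
clock: 5.98
position: [0.5463, 0.0624, 0.1229]
tool_rot: [3.141, 0.002, -0.322]
force: [-0.4, -1.3, -3.4]
grip_width: 0.043
finger_force: 62.3
shift cm [ 0.1   0.28 -0.11] rotvec [0.    0.002 0.003] clock 5.97 pos [0.5463 0.0624 0.1229] yaw -0.322 w 0.043 ff 62.3 F [-0.4 -1.3 -3.4]
[[-3.16263351e-01 -9.48671208e-01  6.57724423e-04]
 [-9.02921015e-01  3.01223939e-01  3.06590572e-01]
 [-2.91051771e-01  9.63694886e-02 -9.51841262e-01]] [0.23111873 0.46828768 0.42979334]
```

View pics/w3.png

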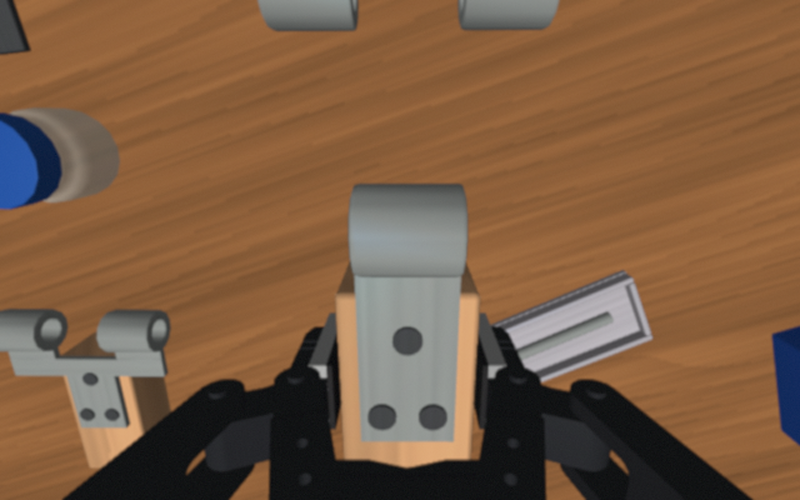

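Wrist picture, in 800x500 px: the held leaf knuckle is centred at (408,230), straight in the gripper. The jamb knuckles are at the top edge with their inner faces at x≈358 and 459, parallel to it. I'll move forward while still about 5 cm high for a closer look.

```bash

python3 -m handwheel '[{"dx":2,"dy":0.2,"dz":0,"wx":0,"wy":0,"wz":0,"claw":30},{"dx":2,"dy":0,"dz":0,"wx":0,"wy":0,"wz":0,"claw":30},{"dx":0,"dy":0,"dz":0,"wx":0,"wy":0,"wz":0,"claw":30}]'
python3 - <<'E'
from h import *
import json
x=np.array([.947,-.32,0])
togo(np.array([.66,.021,.124])-x*.08,-.325)
c=optics.grab_frame('wrist');w=c['frame'];cv2.imwrite('pics/w4.png',cv2.resize(w,(800,500),interpolation=cv2.INTER_CUBIC))
print(c['R'],c['t'])
for m in optics.masks_of('jamb','wrist')[:2]: print(m['p'],m['rect'])
E
```

```text
clock: 6.4
position: [0.5844, 0.043, 0.1235]
tool_rot: [3.14, 0.0, -0.327]
force: [-1.3, 0.4, -3.6]
grip_width: 0.043
finger_force: 62.3
shift cm [-0.13 -0.34 -0.05] rotvec [ 0.001  0.    -0.002] clock 6.4 pos [0.5844 0.043  0.1235] yaw -0.327 w 0.043 ff 62.3 F [-1.3  0.4 -3.6]
[[-0.32090249 -0.94711113  0.0014508 ]
 [-0.90177815  0.30601019  0.3052113 ]
 [-0.28951298  0.09663477 -0.95228355]] [0.22730959 0.50758652 0.44236732]
0.56 [180.0, 3.0, 257.6, 123.4]
```

View pics/w4.png

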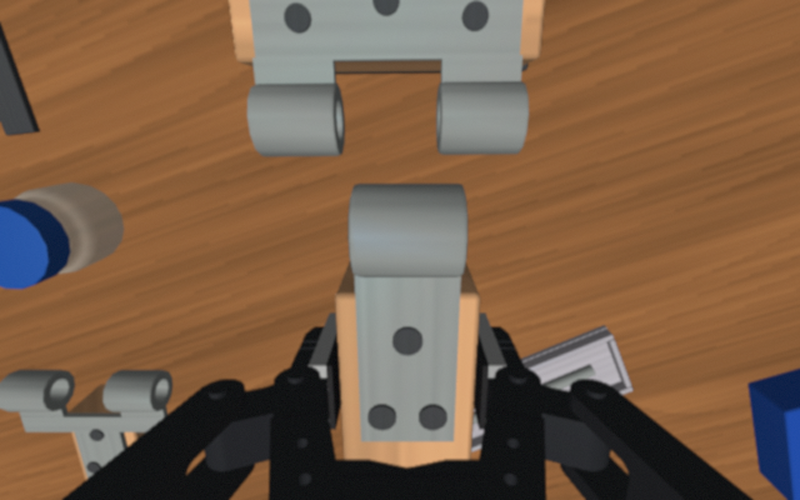

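Wrist picture, in 800x500 px, with tube boxes: jamb left [248..344, 83..156], jamb right [437..528, 82..154], leaf knuckle [350..467, 184..276]. I'll fit both sets as cylinders.

```bash
cat > fit.py <<'E'
from h import *
from scipy.optimize import least_squares
th=np.linspace(0,2*np.pi,73)
def tube(p,y0,y1):
    Y=np.repeat([y0,y1],73);t=np.r_[th,th];X=.013*np.cos(t);Z=.013*np.sin(t);C,S=np.cos(p[3]),np.sin(p[3])
    return np.c_[p[0]+C*X-S*Y,p[1]+S*X+C*Y,p[2]+Z]
def box(c,p,y0,y1):
    q=proj(c,tube(p,y0,y1))*1.25; return np.r_[q[:,0].min(),q[:,1].min(),q[:,0].max(),q[:,1].max()]
def fit(c,L,R,K,lf=None):
    rj=least_squares(lambda p:np.r_[box(c,p,.018,.048)-L,box(c,p,-.048,-.018)-R],[.66,.021,.1,-.325])
    rl=least_squares(lambda p:box(c,p,-.015,.015)-K,[.62,.03,.155,-.325])if lf is None else None
    print('jamb',rj.x.round(4),rj.fun.round(1))
    if rl is not None: print('leaf',rl.x.round(4),rl.fun.round(1))
    s=monitor.observe();R0=Ro.from_euler('xyz',s['tool_rot'])
    if rl is not None: print('leaf-tcp in tool',R0.inv().apply(rl.x[:3]-s['position']).round(4))
    e=rj.x[:3]-rl.x[:3]
    print('bore to go, tool cm',(100*R0.inv().apply(e)).round(2),'yaw diff',rj.x[3]-rl.x[3],'tool rot',np.round(s['tool_rot'],4))
    return rj.x,rl.x
E
python3 - <<'E'
from fit import *
c=optics.grab_frame('wrist')
fit(c,[248,83,344,156],[437,82,528,154],[350,184,467,276])
for x in [[247.5,83,344.5,156]]: fit(c,x,[436.5,82,528.5,154],[350.5,184,466.5,276])
E
```

```text
jamb [ 0.6587  0.0247  0.1025 -0.3209] [-0.5 -0.6  2.2  0.  -1.8 -0.5  0.1  1.2]
leaf [ 0.6281  0.0277  0.1498 -0.3166] [ 0. -0.  0. -0.]
leaf-tcp in tool [ 0.0478  0.0015 -0.0261]
bore to go, tool cm [ 3.01 -0.69  4.73] yaw diff -0.004358335203921981 tool rot [ 3.1409e+00  1.3000e-03 -3.2570e-01]
jamb [ 0.6587  0.0247  0.1028 -0.3212] [-0.3 -0.7  1.6  0.1 -1.2 -0.6 -0.1  1.3]
leaf [ 0.6278  0.0278  0.1489 -0.3091] [-0.  0.  0. -0.]
leaf-tcp in tool [ 0.0476  0.0015 -0.0251]
bore to go, tool cm [ 3.03 -0.7   4.6 ] yaw diff -0.012112432984878574 tool rot [ 3.1409e+00  1.3000e-03 -3.2570e-01]
```

```bash

python3 -m handwheel '[{"dx":-1.0,"dy":-0.4,"dz":0,"wx":0,"wy":0,"wz":0,"claw":30},{"dx":0,"dy":-0.3,"dz":1.5,"wx":0,"wy":0,"wz":0,"claw":30},{"dx":0,"dy":0,"dz":2,"wx":0,"wy":0,"wz":0,"claw":30},{"dx":0,"dy":0,"dz":1.4,"wx":0,"wy":0,"wz":0,"claw":30},{"dx":0,"dy":0,"dz":0,"wx":0,"wy":0,"wz":0,"claw":30},{"dx":0,"dy":0,"dz":0,"wx":0,"wy":0,"wz":0,"claw":30}]'
python3 - <<'E'
from h import *
c=optics.grab_frame('wrist');w=c['frame'][0:240,160:480];cv2.imwrite('pics/w5.png',cv2.resize(w,(800,600),interpolation=cv2.INTER_CUBIC))
a=optics.grab_frame('scene')['frame'];b=optics.grab_frame('side')['frame'];cv2.imwrite('pics/s5.png',a);cv2.imwrite('pics/d5.png',b)
E
```

```text
clock: 7.3
position: [0.5771, 0.0549, 0.0756]
tool_rot: [-3.141, -0.0, -0.325]
force: [0.4, -0.4, -2.2]
grip_width: 0.0431
finger_force: 62.2
```

View pics/w5.png

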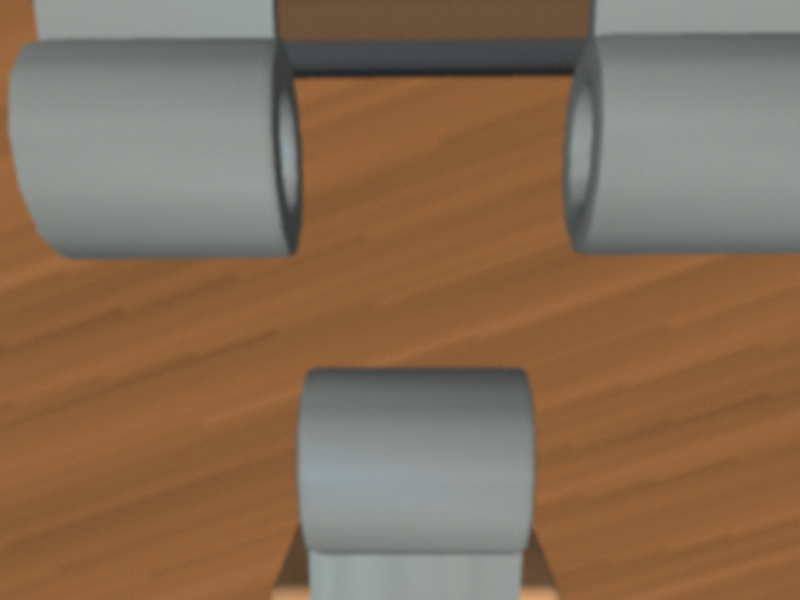

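In the crop (2.5x, offset 160,0), the left jamb tube spans [9..302, 38..259] with its inner rim at 273. The right one starts at 564, spans 34..254, with its rim at about 605. The leaf knuckle is [297..535, 367..553] and looks centred below the gap. I'll fit them now.

```bash
python3 - <<'E'
from fit import *
c=optics.grab_frame('wrist')
def pj(p,y0,y1): 
    q=proj(c,tube(p,y0,y1)); return np.c_[(q[:,0]-160)*2.5,q[:,1]*2.5]
def res(p):
    L=pj(p,.018,.048);R=pj(p,-.048,-.018)
    return np.r_[L[:,0].min()-9,L[:,1].min()-38,L[:73,0].max()-302,L[:73,0].min()-273,L[:,1].max()-259,
      R[73:,0].min()-564,R[73:,0].max()-605,R[:,1].min()-34,R[:,1].max()-254]
def resl(p):
    K=pj(p,-.015,.015);return np.r_[K[:,0].min()-297,K[:,1].min()-367,K[:,0].max()-535,K[:,1].max()-553]
j=least_squares(res,[.66,.021,.1,-.325]);l=least_squares(resl,[.62,.03,.1,-.325])
print(j.x.round(4),j.fun.round(1));print(l.x.round(4),l.fun.round(1))
s=monitor.observe();R0=Ro.from_euler('xyz',s['tool_rot'])
print('leaf in tool mm',1e3*R0.inv().apply(l.x[:3]-s['position']),'to go',1e3*R0.inv().apply(j.x[:3]-l.x[:3]))
a=cv2.imread('pics/s5.png');b=cv2.imread('pics/d5.png')
def crop(im,x,y,w=66,h=100): return cv2.resize(im[y:y+h,x:x+w],(396,600),interpolation=cv2.INTER_CUBIC)
C=optics.grab_frame('scene');D=optics.grab_frame('side')
print(proj(C,[j.x[:3],l.x[:3]]),proj(D,[j.x[:3],l.x[:3]]))
cv2.imwrite('pics/c2.png',np.hstack([crop(a,215,190),crop(b,225,130)]))
E
```

```text
[ 0.66    0.0232  0.1044 -0.3212] [-2.3 -3.4  5.2  4.   1.2 -3.2 -3.3 -1.7  4.3]
[ 0.6225  0.0386  0.1039 -0.3302] [-0.  0.  0.  0.]
leaf in tool mm [ 48.15689676   0.96135051 -28.10169811] to go [40.45108223  2.5696048  -0.39317161]
[[255.21212465 232.46665529]
 [273.00775458 230.27182234]] [[257.48436938 186.25260943]
 [263.74379056 191.58003908]]
```

View pics/c2.png

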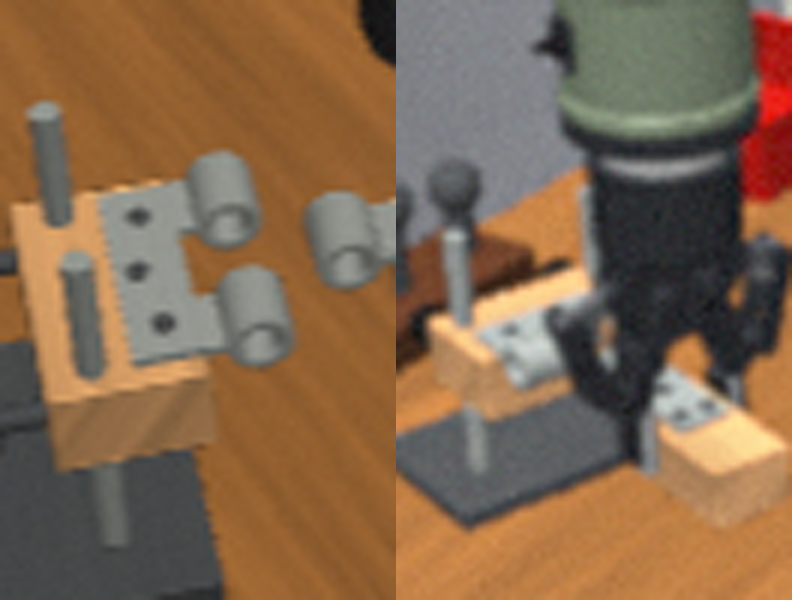

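In the scene half of the crop, the jamb holes' +y ends are at (232,225) and (264,340) and the leaf's is at (350,264). This agrees with the fit within about 1 px and suggests the leaf is 1–2 mm high. I'll insert level and re-check.

```bash

python3 -m handwheel '[{"dx":0,"dy":0.25,"dz":0.1,"wx":0,"wy":0,"wz":-0.006,"claw":30},{"dx":0.8,"dy":0,"dz":0,"wx":0,"wy":0,"wz":0,"claw":30},{"dx":0.8,"dy":0,"dz":0,"wx":0,"wy":0,"wz":0,"claw":30},{"dx":0.8,"dy":0,"dz":0,"wx":0,"wy":0,"wz":0,"claw":30},{"dx":0.8,"dy":0,"dz":0,"wx":0,"wy":0,"wz":0,"claw":30},{"dx":0.75,"dy":0,"dz":0,"wx":0,"wy":0,"wz":0,"claw":30},{"dx":0,"dy":0,"dz":0,"wx":0,"wy":0,"wz":0,"claw":30},{"dx":0,"dy":0,"dz":0,"wx":0,"wy":0,"wz":0,"claw":30}]'
python3 - <<'E'
from h import *
c=optics.grab_frame('wrist');w=c['frame'][0:240,110:510]
a=np.mean([optics.grab_frame('scene')['frame'].astype(float) for _ in range(6)],0).astype(np.uint8)
cv2.imwrite('pics/s6.png',a);cv2.imwrite('pics/wr6.png',c['frame'])
i=cv2.resize(w,(500,300),interpolation=cv2.INTER_CUBIC);k=cv2.resize(a[210:250,235:275],(600,600),interpolation=cv2.INTER_CUBIC)
k=cv2.resize(a[208:256,236:272],(450,600),interpolation=cv2.INTER_CUBIC)
w2=cv2.resize(c['frame'][40:240,200:440],(350,292),interpolation=cv2.INTER_CUBIC)
w1=cv2.resize(c['frame'][100:230,240:400],(350,284),interpolation=cv2.INTER_CUBIC)
right=np.vstack([w2,w1]); right=cv2.copyMakeBorder(right,0,600-right.shape[0],0,0,0)
cv2.imwrite('pics/c3.png',np.hstack([k,right]))
togo([0,0,0],0)
E
```

```text
clock: 8.6
position: [0.6133, 0.0402, 0.0742]
tool_rot: [3.142, 0.0, -0.319]
force: [-0.2, 0.7, -2.3]
grip_width: 0.043
finger_force: 62.2
shift cm [-56.99  23.06   7.43] rotvec [-0.    -0.    -0.319] clock 8.95 pos [0.6135 0.0402 0.0743] yaw -0.319 w 0.0432 ff 62.2 F [-0.4  0.1 -4.7]
```

View pics/c3.png

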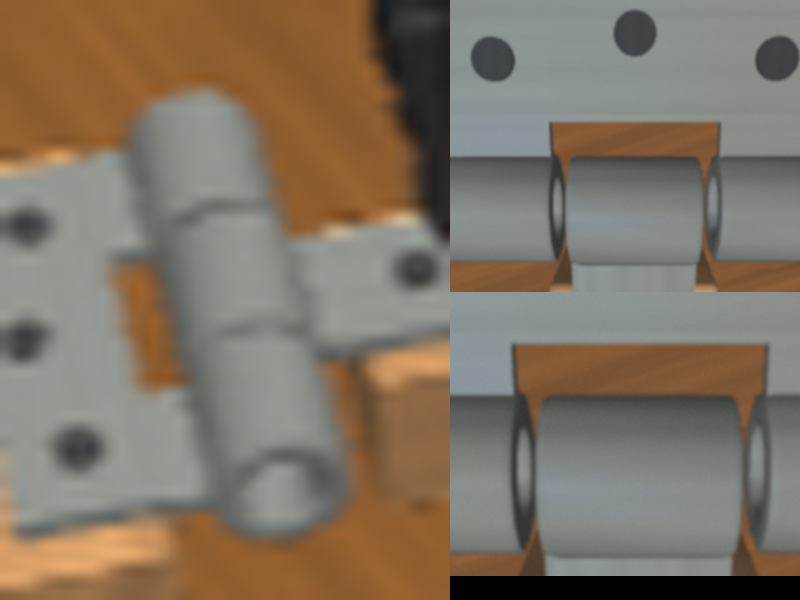

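The knuckle sits in the gap without touching, and the tubes look collinear in the scene view. In the wrist crop the leaf tube appears about 3% thicker (395..557) than the jamb tubes (396..552), which suggests it is a few mm high. I'll measure the edges at subpixel precision.

```bash
cat > edge.py <<'E'
from fit import *
def run():
    fr=[];
    for _ in range(6): c=optics.grab_frame('wrist');fr.append(c['frame'].astype(float))
    g=cv2.GaussianBlur(np.mean(fr,0),(0,0),1.0)
    def edge(cols,v0,w=6):
        p=g[:,cols[0]:cols[1]].mean(1);d=np.abs(np.gradient(p,axis=0)).sum(1);i=v0-w+np.argmax(d[v0-w:v0+w+1])
        a,b,e=d[i-1:i+2];return i+.5*(a-e)/(a-2*b+e)
    out={}
    for n,cols in dict(L=(225,270),K=(300,355),R=(385,425)).items():
        out[n]=(edge(cols,147),edge(cols,220))
    print({k:np.round(v,2) for k,v in out.items()})
    s=monitor.observe();R0=Ro.from_euler('xyz',s['tool_rot']);yaw=s['tool_rot'][2]
    nom=s['position']+R0.apply([.05,0,-.031]);xh=np.array([np.cos(yaw),np.sin(yaw),0])
    def solve(far,near):
        def f(q):
            p=np.r_[nom+xh*q[0]+np.array([0,0,q[1]]),yaw];v=proj(c,tube(p,-.015,.015))[:,1];return [v.min()-far,v.max()-near]
        return least_squares(f,[0,0]).x*1e3
    for k in out: print(k,'offset from nominal mm (x,z)',solve(*out[k]).round(2))
    return g
if __name__=='__main__':
    g=run()
    for n,c in dict(L=245,K=325,R=405).items(): print(n,g[140:156,c,0].astype(int),g[208:228,c,0].astype(int))
E
python3 edge.py
```

```text
{'L': array([147.3 , 219.56]), 'K': array([146.42, 221.84]), 'R': array([146.88, 219.25])}
L offset from nominal mm (x,z) [-2.41 -5.77]
K offset from nominal mm (x,z) [-1.36 -0.82]
R offset from nominal mm (x,z) [-2.24 -5.64]
L [157 156 156 156 155 151 142 122  99  83  77  78  82  85  88  90] [132 131 129 128 126 125 123 121 119 114 105  91  76  64  58  56  55  54
  53  52]
K [51 51 51 51 52 53 55 59 63 67 71 75 79 82 86 89] [134 133 131 130 128 127 125 123 121 119 116 112 111 117 128 137 141 142
 142 142]
R [138 137 137 136 135 131 121 105  90  83  83  86  89  93  95  98] [130 129 127 125 123 121 119 117 114 108  98  84  69  58  54  52  52  51
  51  50]
```

```bash
cat > edge2.py <<'E'
from fit import *
fr=[]
for _ in range(6): c=optics.grab_frame('wrist');fr.append(c['frame'].astype(float))
g=cv2.GaussianBlur(np.mean(fr,0),(0,0),.8)
def pk(p,lo,hi):
    d=np.abs(np.gradient(p,axis=0)).sum(1);return [(round(i+.5*(d[i-1]-d[i+1])/(d[i-1]-2*d[i]+d[i+1]),2),int(d[i])) for i in range(lo,hi) if d[i]>d[i-1] and d[i]>=d[i+1] and d[i]>12]
for v in (165,175,185,195): print(v,pk(g[v-2:v+3].mean(0),120,520))
s=monitor.observe();R0=Ro.from_euler('xyz',s['tool_rot']);yaw=s['tool_rot'][2];xh=np.array([np.cos(yaw),np.sin(yaw),0])
nom=s['position']+R0.apply([.05,0,-.031])
for z in (0,-.003,-.006):
    p=np.r_[nom-xh*.0015+[0,0,z],yaw]
    for n,a,b in (('L',.018,.048),('K',-.015,.015),('R',-.048,-.018)):
        q=proj(c,tube(p,a,b));print(z*1e3,n,[(q[k,0].min().round(1),q[k,0].max().round(1)) for k in (slice(0,73),slice(73,146))],end=' ')
        X=p[:3]+xh*.01285+[0,0,.002]; print('platefar',proj(c,X)[0,1].round(2),'v',q[:,1].min().round(2),q[:,1].max().round(2))
E
python3 edge2.py
```

```text
165 [(np.float64(174.32), 29), (np.float64(267.69), 39), (np.float64(271.33), 39), (np.float64(274.98), 37), (np.float64(278.87), 41), (np.float64(372.55), 20), (np.float64(377.71), 31), (np.float64(381.86), 36), (np.float64(385.72), 29), (np.float64(479.82), 26)]
175 [(np.float64(173.1), 38), (np.float64(267.12), 50), (np.float64(270.49), 64), (np.float64(275.85), 52), (np.float64(279.12), 49), (np.float64(372.74), 32), (np.float64(376.68), 47), (np.float64(382.52), 44), (np.float64(386.15), 39), (np.float64(480.94), 33)]
185 [(np.float64(172.94), 47), (np.float64(267.02), 60), (np.float64(270.45), 69), (np.float64(275.9), 49), (np.float64(279.2), 51), (np.float64(372.77), 41), (np.float64(376.42), 39), (np.float64(382.6), 37), (np.float64(386.25), 48), (np.float64(481.27), 35)]
195 [(np.float64(174.16), 44), (np.float64(267.77), 65), (np.float64(271.34), 36), (np.float64(275.59), 27), (np.float64(279.03), 64), (np.float64(372.78), 42), (np.float64(385.48), 45), (np.float64(479.75), 36)]
0.0 L [(np.float64(264.4), np.float64(276.7)), (np.float64(166.4), np.float64(198.6))] platefar 
[... 278 characters left out ...]
4(266.1), np.float64(277.8)), (np.float64(170.7), np.float64(201.3))] platefar 147.65 v 145.85 219.93
-3.0 K [(np.float64(361.9), np.float64(370.9)), (np.float64(275.6), np.float64(285.4))] platefar 147.65 v 145.89 219.95
-3.0 R [(np.float64(445.9), np.float64(475.6)), (np.float64(369.5), np.float64(380.4))] platefar 147.65 v 145.92 219.98
-6.0 L [(np.float64(267.6), np.float64(278.8)), (np.float64(174.8), np.float64(204.0))] platefar 146.31 v 144.6 216.94
-6.0 K [(np.float64(361.1), np.float64(369.7)), (np.float64(276.9), np.float64(286.3))] platefar 146.31 v 144.64 216.96
-6.0 R [(np.float64(443.3), np.float64(471.7)), (np.float64(368.6), np.float64(378.9))] platefar 146.31 v 144.67 216.99
```

Measured offsets:
- **Along the holes:** leaf 0.3 mm off the middle of the gap.
- **Fore/aft:** about 0.5 mm too far back.
- **Height:** about 0.6 mm high. The cues disagree by about 1.5 mm either way, which is within the ±3.5 mm tolerance.

I'll make a small trim and let it settle.

```bash

python3 -m handwheel '[{"dx":0.05,"dy":0.03,"dz":0.07,"wx":0,"wy":0,"wz":0,"claw":30},{"dx":0,"dy":0,"dz":0,"wx":0,"wy":0,"wz":0,"claw":30},{"dx":0,"dy":0,"dz":0,"wx":0,"wy":0,"wz":0,"claw":30},{"dx":0,"dy":0,"dz":0,"wx":0,"wy":0,"wz":0,"claw":30}]'
python3 edge.py | head -1; python3 edge2.py | sed -n 3p | tr -d 'a-z'
python3 -c "
from h import *
a=np.mean([optics.grab_frame('scene')['frame'].astype(float) for _ in range(8)],0).astype(np.uint8)
cv2.imwrite('pics/s7.png',cv2.resize(a[208:256,236:272],(450,600),interpolation=cv2.INTER_CUBIC))"
```

```text
clock: 10.05
position: [0.614, 0.0397, 0.0736]
tool_rot: [-3.142, -0.0, -0.319]
force: [0.7, 0.6, -2.8]
grip_width: 0.043
finger_force: 62.2
{'L': array([149.24, 221.83]), 'K': array([146.43, 221.84]), 'R': array([148.81, 221.41])}
185 [(.64(171.17), 46), (.64(265.75), 56), (.64(269.27), 73), (.64(275.3), 62), (.64(278.85), 63), (.64(372.64), 37), (.64(376.1), 42), (.64(381.95), 42), (.64(385.54), 42), (.64(480.99), 35)]
```

View pics/s7.png

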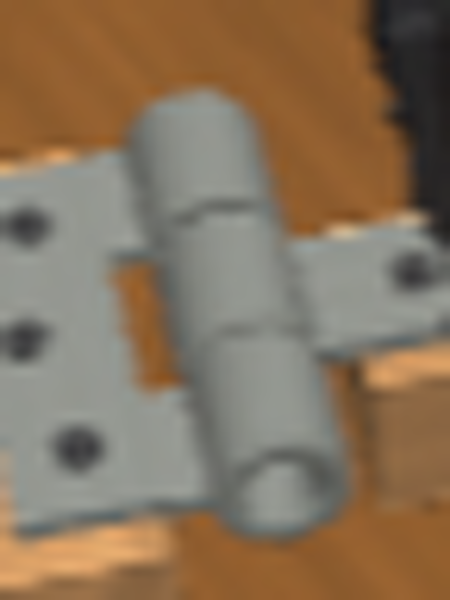

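The scene crop shows the three tubes in one straight line, from (195,150) to (280,490). The leaf is centred with gaps on both sides and the wrist near edges agree (221.8 against 221.6). Handing in.

```bash
python3 -c "
from workcell import job_done
print(job_done())"
```

```text
the job is handed in; nothing more can be done
None
```

I handed the job in with the one-knuckle leaf held steady in the jamb gap, its hole lined up with the jamb's to within about 1–2 mm by the camera measurements and no sign of contact; no verdict came back.

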